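# Refit the middle tile of a tiled trivet board

### The job

The terracotta tile has come out of the wooden trivet board, and the two blue tiles have crept together and half closed its place. First push the blue tiles apart, right out against the two ends of the recess. Then slide the terracotta tile across the board into the gap between them, without picking it up, and press its raised near edge down past the sprung brass roller so that it sits flat and flush in line with the others. Leave the mug, the salt pot and the spice jar alone.

Things in the scene. Friction and masses are not known exactly. Their poses are not given: they have to be found in the camera images.
- tile_board: Wooden trivet board, fixed, 170 (x) x 233 (y) mm. Origin: centre of its underside; +x away from the robot, +y to its left. x = -85 to -1 mm is a flat landing, top at z = 24. Behind it a recess for three tiles in a row along y: floor z = 12, x = -1 to 71.5, y = -102.5 to 102.5 mm (7 mm to spare along y, 2.5 along x). Back wall 28 mm high, end walls 24 mm.
- roller (a point): Middle of a sprung brass roller along y (30 mm long, 12 mm thick, top level with the landing), in the near wall of the recess at the middle place only; it stands 5 mm out into the recess. A tile pushed up to the back wall rests with its near edge on it, 11 mm up (9 degrees), until that edge is pressed down with 8 to 13 N; then it goes flat. 20 N does no harm. Axes as the board's.
- slot (a point): Point in the board where the centre of the terracotta tile belongs: at x = 36.5, y = 0, z = 18 mm of the board; axes as the board's. The tile may sit up to 2.5 mm nearer the robot and 3.5 mm to either side.
- loose_tile: Terracotta tile with a white ring, 70 (x) x 66 (y) x 12 mm thick, 0.16 kg, loose, edges rounded 1.5 mm. Origin at its centre, z up. At the start it lies on the landing (centre at z = 30 mm of the board), nearly square to the board, up to 50 mm to the left or right of the middle.
- left_tile: Blue tile with a white ring, same size and weight, flat in the left (+y) half of the recess, 8 to 15 mm short of the left end at the start; against the end its centre is at y = 69.5 mm of the board. Origin at its centre, z up. The gap between the blue tiles is 43 to 57 mm at the start and 73 mm when both are against the ends.
- right_tile: Blue tile with a white ring, same size and weight, lying flat in the right (-y) half of the recess, 8 to 15 mm short of the right end at the start; against the end its centre is at y = -69.5 mm of the board. Origin at its centre, z up.
- white_mug: White mug, 83 x 115 x 86 mm, on the counter to the right. Origin at the centre of its underside. To be left alone.
- salt_pot: Speckled salt pot with a wooden lid, 92 mm across, 76 mm high, on the counter to the left. Origin at the centre of its underside. To be left alone.
- spice_jar: Spice jar with a dark cap, 41 mm across, 105 mm high, behind on the right. Origin at the centre of its underside. To be left alone.

How it is judged:
By the outcome, as a careful person would: the job done as asked, in the order asked, and still so for the second after the job is handed in, with the robot touching nothing.
It also fails if it takes over 51 s, if anything falls off the work surface, if the arm or the gripper's body presses on something with over 40 N, if the wrist force passes 120 N, or if a joint passes its speed limit or range.

### The arm

A 6-joint arm with a two-finger parallel gripper is mounted at the origin on a cart in front of the work surface, level with it; the furniture and walls round the work are solid. World frame = base frame: x ahead of the robot, y to its left, z up, the work surface at z = 0. Lengths are in m, angles in rad, forces in N, time in s.
With the tool pointing down it reaches from about 0.425 to 0.95 m from the base axis. Payload 3.5 kg.
Tool frame: the origin (TCP) lies on the centre line of the jaws, within the pads' length; the fingertips stand 14 mm ahead of it and the grasp point (between the pads) lies 5 mm behind it (ctrl.finger_overhang is the distance from the TCP to the fingertips, in m); z points along the fingers, y is the line along which they close (so a half turn about z gives the same grasp; the last joint's range is limited). The gripper opens to 85 mm and grips with 20 to 120 N. Pads are 22 mm wide; open, the fingers measure 114 mm over their backs; the gripper's body (76 mm by 85 mm) begins 54 mm behind the grasp point. The pads swing forward as they close: fully open they stand 13 mm farther back than shut.
Start: joints at [1.001, 0.286, 1.577, -0, 1.279, -0.15], TCP at [0.275, 0.616, 0.245] pointing down, gripper open.
Joint ranges: [-2.77, 2.77], [-0.9, 2.22], [0.21, 2.48], [-1.53, 4.67], [0.24, 2.81], [-2.84, 2.84]. Speed limits (rad/s): [2.79, 2.79, 3.14, 3.14, 3.14, 3.14].

### API

Orientations are given as a unit quaternion [x, y, z, w].
In Python, from plant import ctrl gives the robot as it stands.
- The arm moves only by the tool send_rows, never from a script. Its argument "moves" is text: rows parted by semicolons, each of 7 numbers parted by spaces: the turn, a rotation vector about the tool's x, y, z in units of 360 degrees (1.0 is 360 degrees), then the shift along the tool's x, y, z in units of 20 cm (1.0 is 20 cm), then the gripper's target within -1 to 1 (fully open at 1, half-way at 0, shut at -1). A call has 1 to 12 rows; each row is the pose to reach, as a shift and turn from the pose commanded when the call began, along the tool's axes at that moment, turning the shorter way round; what a row does not reach only later rows make up. A row lasts 1/8 s, in which the tool goes at most 62.5 mm and 10.7 degrees, less where a joint would pass 70% of its speed; a pose out of reach is approached as far as the arm can. A call with a number of a shift or a turn outside -1 to 1 is refused whole. A call with a gripper value outside its range is refused whole. The fingers move at their own pace and stop on an object; "newtons" is the grip in N (left out, the last holds). Time passes only in rows, so rows that repeat a pose let the fingers close. It gives the time, the measured TCP pose, the force, the opening and the grip force at its end, in the units of the state.
- ctrl.get_state(): the state, without advancing time (a new reading comes with each control period).
- ctrl.read_camera(name): name is "side" or "top" or "wrist"; returns a dict with "image" (384x512x3 uint8, red, green, blue), "fovy" (degrees; the focal length in pixels is half the picture's height over the tangent of half this angle, whatever the lens; pixels are square), "cx", "cy" (the principal point, pixels), "extrinsics" (4x4, takes a point from camera to world coordinates). Camera axes: x right, y up, looking along -z (the intrinsics and any distortion apply to the point x, -y, -z); pixel columns grow to the right and rows downward; lengths in m; the calibration is good to about 2 mm. The wrist camera is an equidistant fisheye: a pixel r from the principal point sees the ray r / f radians off the axis. A picture is of the moment at which its call begins. There is no depth.
- ctrl.sign_off(): hands the job in; it is judged then, once.
The state is a dict: "time": time; "qpos": joint angles; "dq": joint speeds; "joint_efforts": joint torques, N m; "eef_pos": TCP position; "tcp_rot": TCP orientation; "contact_force": force on the tool from outside, world axes, zero at the start; "wrist_torque": the same for the moment, N m; "opening": opening from 0.0 (shut) to 1.0 (fully open); "finger_force": force on a finger pad.
Only numpy, scipy, OpenCV 4.12 (cv2) and the standard library are available. Lean on these libraries where they do the work, as an engineer would, in place of code of your own. Each camera call takes 0.05 s, during which the arm holds its last target. There are 200 camera calls.

## Working session

There is one attempt and no reset: what is moved stays moved. The work goes in short steps, Python scripts to look and compute and a tool call to move; the robot and the scene stay as the last step left them, time stands still between calls to the robot, and variables do not carry over. Pictures are saved under pics/ and viewed, at most 10 in all, crops included, and the job is handed in when it is done.

Besides the shell and the picture viewer there is one more tool, called after "Call:" as a command line: name --argument value ..., lists and objects as JSON in quotes. send_rows: Moves the arm, as the interface text tells. Its arguments: {"type":"object","properties":{"moves":{"type":"string"},"newtons":{"type":"number"}},"required":["moves"]}

```bash
mkdir -p pics; ls; python3 - <<'E'
from plant import ctrl
import cv2, numpy as np
s=ctrl.get_state(); print(s, ctrl.finger_overhang)
ims=[]
for n in ["top","side"]:
    c=ctrl.read_camera(n); print(n,c["fovy"],c["cx"],c["cy"],np.round(c["extrinsics"],4).tolist()); cv2.imwrite(f"pics/{n}0.png",cv2.cvtColor(c["image"],cv2.COLOR_RGB2BGR)); print([k for k in c])
E
```

```text
pics
{'time': 0.0, 'qpos': array([ 1.00100157e+00,  2.87193699e-01,  1.57818691e+00,  1.63569191e-05,
        1.27859969e+00, -1.49982397e-01]), 'dq': array([-0.00024573, -0.00025731, -0.00252168,  0.00169824, -0.00011677,
       -0.00148457]), 'joint_efforts': array([-5.13426003e-04, -4.05972290e+01, -2.92627001e+01, -1.51350309e-04,
        5.64822141e-03,  5.15706411e-07]), 'eef_pos': array([0.27473886, 0.61587048, 0.24392308]), 'tcp_rot': array([ 2.08370303e-01,  9.78049279e-01, -1.11458258e-03, -4.27755150e-04]), 'contact_force': array([-0.03524704, -0.89802596,  1.00912875]), 'wrist_torque': array([-0.02115055,  0.04636555,  0.0191905 ]), 'finger_force': 0.0, 'opening': 1.0019359286663903} 0.014
top 54.61698298815355 247.3787769649586 189.48061576098718 [[-0.0245, 0.9886, -0.1488, 0.3573], [-0.9997, -0.0239, 0.0061, -0.0395], [0.0025, 0.1489, 0.9888, 1.1667], [0.0, 0.0, 0.0, 1.0]]
['image', 'fovy', 'cx', 'cy', 'extrinsics']
side 53.585413659808 256.3495291692316 191.62163231667634 [[-0.9873, 0.1227, -0.1008, 0.3807], [-0.1587, -0.7383, 0.6556, 0.7386], [0.006, 0.6632, 0.7484, 0.9429], [0.0, 0.0, 0.0, 1.0]]
['image', 'fovy', 'cx', 'cy', 'extrinsics']
```

View pics/top0.png

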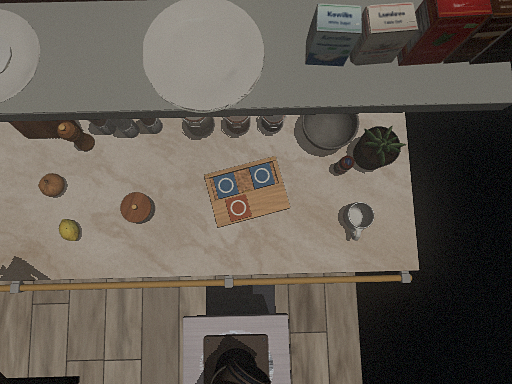

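View pics/side0.png

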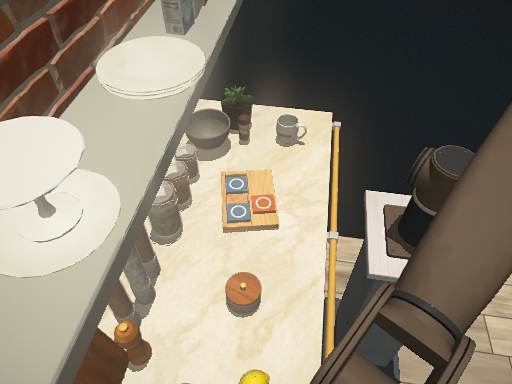

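The top view shows the board at about (247,192), turned about 15°. The blue tiles are at (226,185) and (262,176), the terracotta tile is at (238,208) at left, the mug is at (357,217) and the salt pot is at (137,207). The shelf overhangs behind the board.

```bash
cat > h.py <<'E'
from plant import ctrl
import cv2, numpy as np
from scipy.spatial.transform import Rotation as R
def cast(c,uv,z,fish=False):
    f=c["image"].shape[0]/2/np.tan(np.radians(c["fovy"]/2)); E=c["extrinsics"]
    d=np.array([uv[0]-c["cx"],-(uv[1]-c["cy"])])
    if fish:
        r=np.hypot(*d); t=r/f; d=np.r_[d/r*np.sin(t),-np.cos(t)]
    else: d=np.r_[d/f,-1]
    d=E[:3,:3]@d; return E[:3,3]+d*(z-E[2,3])/d[2]
def project(c,p,fish=False):
    f=c["image"].shape[0]/2/np.tan(np.radians(c["fovy"]/2)); E=c["extrinsics"]
    q=E[:3,:3].T@(np.asarray(p)-E[:3,3]); x,y,z=q[0],-q[1],-q[2]
    if fish:
        r=np.hypot(x,y); t=np.arctan2(r,z); return np.array([c["cx"]+f*t*x/r,c["cy"]+f*t*y/r])
    return np.array([c["cx"]+f*x/z,c["cy"]+f*y/z])
def blobs(im,roi,kind,amin=60):
    """colour blobs in roi (u0,v0,u1,v1), filled hulls: centroid + corners, by area"""
    h=cv2.cvtColor(im,cv2.COLOR_RGB2HSV)
    m=cv2.inRange(h,(95,70,40),(125,255,255)) if kind=="blue" else cv2.inRange(h,(0,140,60),(9,255,255))
    k=np.zeros_like(m); k[roi[1]:roi[3],roi[0]:roi[2]]=255; m&=k
    out=[]
    for ct in cv2.findContours(m,cv2.RETR_EXTERNAL,cv2.CHAIN_APPROX_NONE)[0]:
        hl=cv2.convexHull(ct); M=cv2.moments(hl)
        if M["m00"]>amin: out.append((M["m00"],np.array([M["m10"],M["m01"]])/M["m00"],cv2.minAreaRect(hl)))
    return sorted(out,key=lambda o:-o[0])
E
python3 - <<'E'
from h import *
for n,roi in (("top",(195,150,300,235)),("side",(210,165,290,235))):
    c=ctrl.read_camera(n)
    for k,z in (("blue",.024),("red",.036)):
        for a,uv,r in blobs(c["image"],roi,k):
            print(n,k,a,uv.round(1),cast(c,uv,z).round(4),np.round(r[1],1),r[2])
    if n=="top":
        im=cv2.resize(c["image"][145:240,195:300],None,fx=7,fy=6.2,interpolation=cv2.INTER_CUBIC)
        cv2.imwrite("pics/topz.png",im[:,:,::-1])
        print(np.round([cast(c,p,0.) for p in [(217,227),(290,207)]],4))
E
```

```text
top blue 437.0 [225.4 185.2] [0.5444 0.0215 0.024 ] [21.6 20.6] 75.0685806274414
top blue 432.5 [261.4 175.3] [ 0.5731 -0.0915  0.024 ] [21.6 20.5] 74.05460357666016
top red 449.0 [237.8 207.5] [ 0.4727 -0.016   0.036 ] [22.1 20.9] 74.05460357666016
top red 91.0 [237.9 207.4] [ 0.473  -0.0161  0.036 ] [11. 10.] 90.0
[[ 0.4167  0.0511  0.    ]
 [ 0.4738 -0.1796  0.    ]]
```

View pics/topz.png

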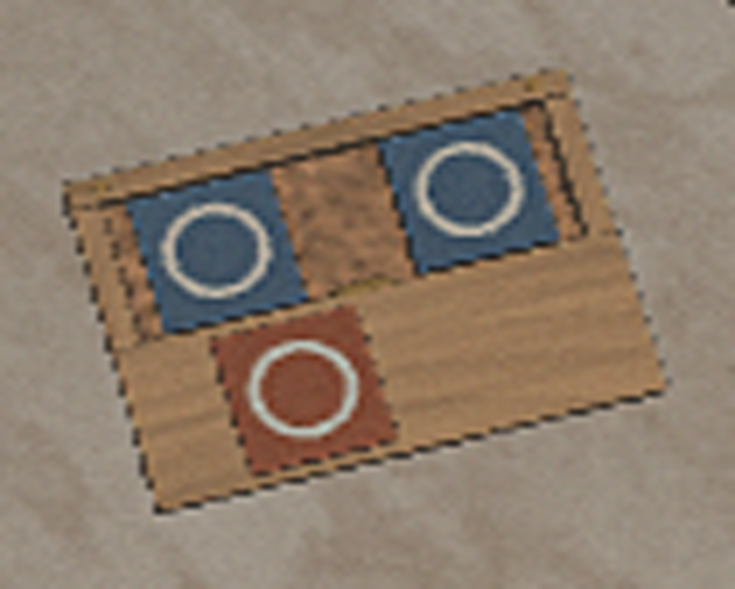

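The zoom shows the blue tiles short of both ends and the terracotta tile on the landing, left of the middle. Next I move over the board for a closer look.

Call:
send_rows --moves "0 0 0 -0.85 -0.81 0 -1;0 0 0 -0.85 -0.81 0 -1;0 0 0 -0.85 -0.81 0 -1;0 0 0 -0.85 -0.81 0 -1;0 0 0 -0.85 -0.81 0 -1" --newtons 30

```text
time: 0.82
eef_pos: [0.3653, 0.3968, 0.2452]
tcp_rot: [0.21, 0.978, -0.0, 0.0]
contact_force: [0.2, 0.1, -0.0]
opening: 0.001
finger_force: 0.0
```

Call:
send_rows --moves "0 0 0 -0.85 -0.81 0 -1;0 0 0 -0.85 -0.81 0 -1;0 0 0 -0.85 -0.81 0 -1;0 0 0 -0.85 -0.81 0 -1;0 0 0 -0.85 -0.81 0 -1"

```text
time: 1.45
eef_pos: [0.4545, 0.1805, 0.2454]
tcp_rot: [0.21, 0.978, 0.0, 0.0]
contact_force: [0.1, 0.9, -0.6]
opening: 0.002
finger_force: 0.0
```

Call:
send_rows --moves "0 0 -0.106 -0.80 -0.81 0 -1;0 0 -0.106 -0.80 -0.81 0 -1;0 0 -0.106 -0.80 -0.81 0 -1;0 0 -0.106 -0.80 -0.81 0 -1;0 0 -0.106 -0.80 -0.81 0 -1;0 0 -0.106 -0.80 -0.81 0 -1"

```text
time: 2.2
eef_pos: [0.5335, -0.0296, 0.2449]
tcp_rot: [-0.123, 0.992, 0.001, -0.0]
contact_force: [0.3, 0.5, -0.4]
opening: 0.005
finger_force: 0.0
```

```bash
python3 - <<'E'
from h import *
s=ctrl.get_state(); print(s["time"],s["eef_pos"],s["tcp_rot"],s["qpos"].round(2),s["contact_force"])
c=ctrl.read_camera("wrist"); print(c["fovy"],c["cx"],c["cy"],np.round(c["extrinsics"],3).tolist())
cv2.imwrite("pics/w1.png",c["image"][:,:,::-1]); np.save("w1.npy",c,allow_pickle=True)
E
```

```text
2.2 [ 0.53354572 -0.0295979   0.24492793] [-1.22866505e-01  9.92422926e-01  6.42166037e-04 -3.80276396e-04] [-0.25 -0.02  1.92  0.    1.25 -2.06] [ 0.25118172  0.52039531 -0.44953128]
65.70646984690485 254.71557379888895 191.38586516468777 [[-0.244, -0.925, -0.292, 0.458], [0.97, -0.232, -0.075, -0.049], [0.001, -0.301, 0.954, 0.373], [0.0, 0.0, 0.0, 1.0]]
```

View pics/w1.png

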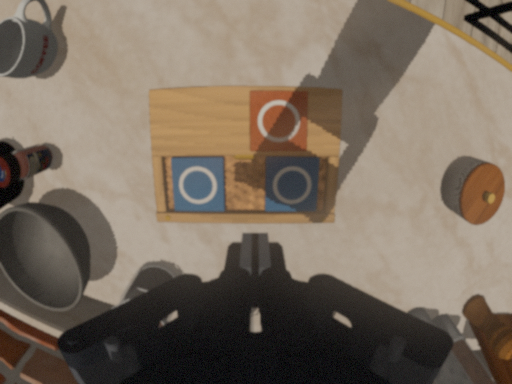

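The wrist view shows the whole board. Its near corners are at (150,90) and (342,90) and its far corners at (157,221) and (334,221). The blue tiles are at (199,185) and (292,184), and the terracotta tile is at (279,121).

```bash
cat >> h.py <<'E'
import json
from scipy.optimize import least_squares
def tool_delta(p,yaw_y):
    """shift (tool axes, units) and z-turn to reach TCP p with tool y at angle yaw_y (rad)"""
    s=ctrl.get_state(); Rt=R.from_quat(s["tcp_rot"])
    yv=Rt.as_matrix()[:,1]; a=yaw_y-np.arctan2(yv[1],yv[0]); a=(a+np.pi/2)%np.pi-np.pi/2
    return (Rt.inv().apply(np.asarray(p)-s["eef_pos"])/.2).round(4), round(-a/2/np.pi,4)
def b2w(B,p):
    return np.r_[B[0]+np.cos(B[2])*p[0]-np.sin(B[2])*p[1],B[1]+np.sin(B[2])*p[0]+np.cos(B[2])*p[1],p[2]]
def w2b(B,p):
    d=np.asarray(p)[:2]-B[:2]; c,s=np.cos(B[2]),np.sin(B[2]); return np.array([c*d[0]+s*d[1],-s*d[0]+c*d[1]])
E
python3 - <<'E'
from h import *
c=np.load("w1.npy",allow_pickle=True).item(); g=cv2.cvtColor(c["image"],cv2.COLOR_RGB2GRAY)
P=np.float32([[150,90],[342,90],[157,221],[334,221]])
Q=cv2.cornerSubPix(g,P.reshape(-1,1,2).copy(),(4,4),(-1,-1),(3,50,.01)).reshape(-1,2); print(Q)
M=[(-.085,-.1165,.024),(-.085,.1165,.024),(.085,-.1165,.028),(.085,.1165,.028)]
r=least_squares(lambda B:np.ravel([project(c,b2w(B,m),True)-q for m,q in zip(M,Q)]),[.53,-.03,.25])
B=r.x; print(B,np.degrees(B[2]),r.fun.round(1)); json.dump(list(B),open("B.json","w"))
for k,z in (("blue",.024),("red",.036)):
    for a,uv,rr in blobs(c["image"],(145,80,350,230),k,500):
        w=cast(c,uv,z,True); box=[w2b(B,cast(c,q,z,True))*1000 for q in cv2.boxPoints(rr)]
        print(k,a,uv.round(1),w.round(4),(w2b(B,w)*1000).round(1),np.round(box,1).tolist())
for uv,z in (((225.4,185.2),.024),((261.4,175.3),.024),((237.8,207.5),.036)):
    pass
for w in ([.5444,.0215],[.5731,-.0915],[.4727,-.016]): print("top->board",(w2b(B,w)*1000).round(1))
E
```

```text
[[148.62424  88.6861 ]
 [342.3068   89.37197]
 [156.84125 221.5924 ]
 [334.3378  222.05681]]
[ 0.5256266  -0.04381312  0.24004212] 13.753400333837565 [-0.5  0.   0.8 -0.9 -0.5  0.2  0.3  1. ]
blue 1620.0 [199.9 192.5] [ 0.5832 -0.0874  0.024 ] [ 45.5 -56. ] [[23.3, -88.7], [19.1, -27.9], [67.8, -25.8], [73.4, -89.1]]
top->board [33.8 59. ]
top->board [ 34.8 -57.6]
top->board [-44.8  39.6]
```

```bash
cat >> h.py <<'E'
def rings(c,seeds,B,s=15):
    h=cv2.cvtColor(c["image"],cv2.COLOR_RGB2HSV).astype(int); out=[]
    for (u,v,z) in seeds:
        w=(255-h[v-s:v+s,u-s:u+s,1]); t=np.percentile(w,72); m=(w>t).astype(np.uint8)
        pts=cv2.findNonZero(m).astype(np.float32); 
        e=cv2.fitEllipse(pts); hl=cv2.minEnclosingCircle(pts)
        M=cv2.moments(cv2.convexHull(pts)); q=np.array([M["m10"],M["m01"]])/M["m00"]+[u-s,v-s]
        out.append((q.round(1),(w2b(B,cast(c,q,z,c["fovy"]>60))*1000).round(1)))
    return out
E
python3 - <<'E'
from h import *
B=json.load(open("B.json")); B=np.array(B)
c=np.load("w1.npy",allow_pickle=True).item()
for o in rings(c,[(199,185,.024),(292,185,.024),(279,121,.036)],B,26): print(o)
for n,x in (("hover",.09),("down",.029)):
    print(n,b2w(B,(.036,.001,x)),tool_delta(b2w(B,(.036,.001,x)),B[2]+np.pi/2))
E
```

```text
(array([200.1, 187.4]), array([ 38.9, -55.4]))
(array([291.8, 183.4]), array([33.2, 57.9]))
(array([278.4, 120.6]), array([-44. ,  38.6]))
hover [ 0.56035667 -0.03428303  0.09      ] (array([-0.1249, -0.0584,  0.7749]), np.float64(0.0012))
down [ 0.56035667 -0.03428303  0.029     ] (array([-0.125 , -0.0587,  1.0799]), np.float64(0.0012))
```

Call:
send_rows --moves "0 0 0.001 -0.125 -0.058 0.3 -1;0 0 0.001 -0.125 -0.058 0.6 -1;0 0 0.001 -0.125 -0.058 0.85 -1;0 0 0.001 -0.125 -0.058 0.85 -1"

```text
time: 2.75
eef_pos: [0.5566, -0.0334, 0.0707]
tcp_rot: [-0.121, 0.993, 0.002, -0.005]
contact_force: [-0.1, 0.7, -0.1]
opening: -0.001
finger_force: 0.0
```

```bash
python3 - <<'E'
from h import *
B=np.array(json.load(open("B.json")))
s=ctrl.get_state(); print(s["eef_pos"],w2b(B,s["eef_pos"])*1000)
c=ctrl.read_camera("wrist"); np.save("w2.npy",c,allow_pickle=True)
cv2.imwrite("pics/w2.png",c["image"][:,:,::-1])
print(project(c,b2w(B,(.036,0,.012)),True),project(c,b2w(B,(-.001,0,.024)),True))
print(tool_delta(b2w(B,(.036,.001,.03)),B[2]+np.pi/2))
E
```

```text
[ 0.55657596 -0.03338142  0.07068102] [32.54204283  2.77459824]
[250.17639822 222.87040112] [249.81400362 174.47240015]
(array([-0.0056, -0.0013,  0.2211]), np.float64(0.0003))
```

View pics/w2.png

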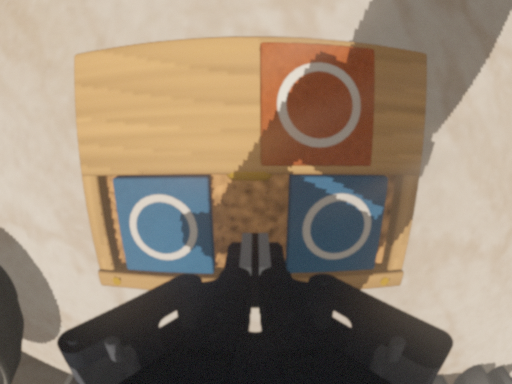

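The gap spans columns 213 to 288, the shut fingers are centred in it at 255, and the roller at (249,176) is where I expected it. I'm lowering the fingers and pushing left.

Call:
send_rows --moves "0 0 0 0 0 0.1 -1;0 0 0 0 0 0.2 -1;0 0 0 0 0 0.205 -1;0 0 0 0 0.03 0.205 -1;0 0 0 0 0.05 0.205 -1;0 0 0 0 0.07 0.205 -1;0 0 0 0 0.08 0.205 -1;0 0 0 0 0.09 0.205 -1;0 0 0 0 0.09 0.205 -1"

```text
time: 3.92
eef_pos: [0.5564, -0.0188, 0.0344]
tcp_rot: [-0.12, 0.993, -0.0, 0.0]
contact_force: [0.5, 0.3, -0.4]
opening: 0.002
finger_force: 0.0
```

Call:
send_rows --moves "0 0 0 0 0 0.02 -1;0 0 0 0 0.01 0.02 -1;0 0 0 0 0.02 0.02 -1;0 0 0 0 0.03 0.02 -1;0 0 0 0 0.03 0.02 -1"

```text
time: 4.55
eef_pos: [0.5565, -0.0139, 0.0316]
tcp_rot: [-0.12, 0.993, -0.001, 0.002]
contact_force: [0.9, -4.0, 6.1]
opening: 0.002
finger_force: 3.1
```

```bash
python3 - <<'E'
from h import *
B=np.array(json.load(open("B.json")))
s=ctrl.get_state(); print(s["eef_pos"],w2b(B,s["eef_pos"])*1000)
c=ctrl.read_camera("wrist"); np.save("w3.npy",c,allow_pickle=True)
cv2.imwrite("pics/w3.png",c["image"][:,:,::-1])
print([project(c,b2w(B,(x,.1025,.024)),True) for x in(0,.07)])
E
```

```text
[ 0.55654078 -0.01392251  0.03156877] [37.13410541 21.68393847]
[array([408.89326395, 187.21678392]), array([386.14023503, 296.24832834])]
```

View pics/w3.png

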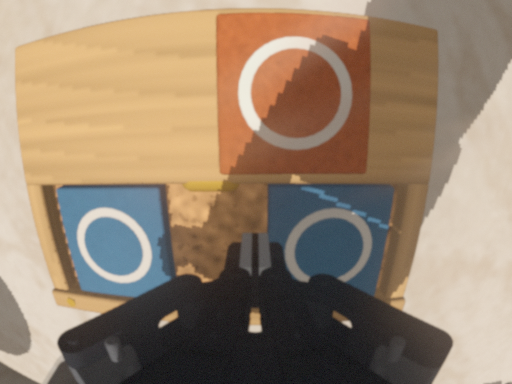

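The left tile has moved but is still 4 to 5 mm short of its end wall, which is near column 400. There is a 6 N upward force, probably from the fingertips on the floor, so I'm raising 3 mm and continuing.

Call:
send_rows --moves "0 0 0 0 0 -0.015 -1;0 0 0 0 0.005 -0.015 -1;0 0 0 0 0.01 -0.015 -1;0 0 0 0 0.01 -0.015 -1"

```text
time: 5.1
eef_pos: [0.5541, -0.0108, 0.033]
tcp_rot: [-0.12, 0.993, 0.0, -0.0]
contact_force: [0.2, -1.4, 0.9]
opening: 0.001
finger_force: 0.5
```

Call:
send_rows --moves "0 0 0 0 0.005 0 -1;0 0 0 0 0.01 0 -1;0 0 0 0 0.01 0 -1"

```text
time: 5.48
eef_pos: [0.5536, -0.0088, 0.0331]
tcp_rot: [-0.12, 0.993, 0.0, -0.0]
contact_force: [-0.1, -0.8, 0.1]
opening: 0.002
finger_force: 0.0
```

Call:
send_rows --moves "0 0 0 0 0.005 0 -1;0 0 0 0 0.01 0 -1;0 0 0 0 0.01 0 -1"

```text
time: 5.85
eef_pos: [0.5535, -0.0071, 0.0333]
tcp_rot: [-0.12, 0.993, 0.0, -0.0]
contact_force: [0.5, 0.5, 0.2]
opening: 0.002
finger_force: 0.1
```

Call:
send_rows --moves "0 0 0 0 0.005 0 -1;0 0 0 0 0.01 0 -1;0 0 0 0 0.01 0 -1"

```text
time: 6.22
eef_pos: [0.5534, -0.0066, 0.0335]
tcp_rot: [-0.12, 0.993, -0.001, 0.0]
contact_force: [0.3, -4.9, -0.5]
opening: 0.0
finger_force: 2.8
```

```bash
python3 - <<'E'
from h import *
B=np.array(json.load(open("B.json")))
s=ctrl.get_state(); print(s["eef_pos"],w2b(B,s["eef_pos"])*1000,s["contact_force"])
c=ctrl.read_camera("wrist"); im=c["image"][170:350,150:450].copy()
cv2.imwrite("pics/w4.png",cv2.resize(im,None,fx=2.6,fy=2.6,interpolation=2)[:,:,::-1])
E
```

```text
[ 0.55342764 -0.00658443  0.03354913] [35.85480703 29.55175105] [ 0.34673581 -4.94009595 -0.54404369]
```

View pics/w4.png

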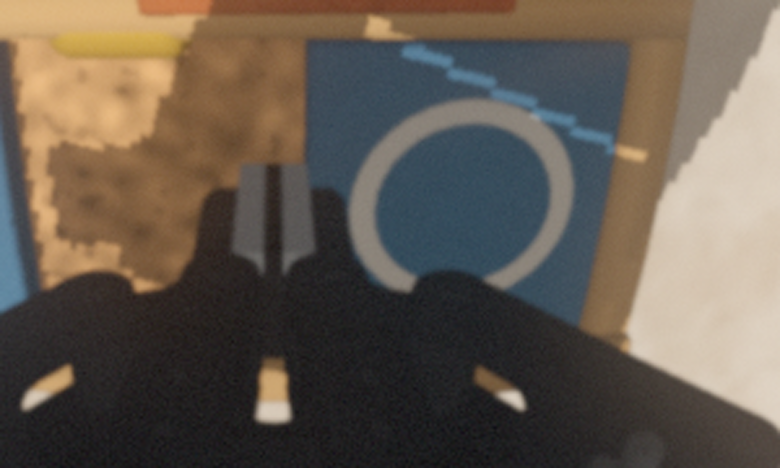

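The left tile is hard against the left end, with 5 N on the fingers. Now the right tile.

Call:
send_rows --moves "0 0 0 0 -0.1 0 -1;0 0 0 0 -0.2 0 -1;0 0 0 0 -0.22 0 -1;0 0 0 0 -0.24 0 -1;0 0 0 0 -0.25 0 -1;0 0 0 0 -0.26 0 -1;0 0 0 0 -0.27 0 -1;0 0 0 0 -0.28 0 -1;0 0 0 0 -0.285 0 -1;0 0 0 0 -0.285 0 -1"

```text
time: 7.52
eef_pos: [0.5666, -0.0608, 0.0333]
tcp_rot: [-0.12, 0.993, -0.0, -0.0]
contact_force: [-0.2, -0.6, -0.6]
opening: -0.001
finger_force: 0.2
```

Call:
send_rows --moves "0 0 0 0 -0.005 0 -1;0 0 0 0 -0.01 0 -1;0 0 0 0 -0.01 0 -1"

```text
time: 7.9
eef_pos: [0.5671, -0.0627, 0.0333]
tcp_rot: [-0.12, 0.993, -0.0, 0.0]
contact_force: [-0.6, 1.1, -0.7]
opening: -0.002
finger_force: 0.2
```

Call:
send_rows --moves "0 0 0 0 -0.005 0 -1;0 0 0 0 -0.01 0 -1;0 0 0 0 -0.01 0 -1"

```text
time: 8.28
eef_pos: [0.5676, -0.0647, 0.0334]
tcp_rot: [-0.12, 0.993, -0.0, 0.0]
contact_force: [1.2, -0.3, -1.0]
opening: -0.001
finger_force: 0.2
```

```bash
python3 - <<'E'
from h import *
B=np.array(json.load(open("B.json")))
s=ctrl.get_state(); print(w2b(B,s["eef_pos"])*1000,s["contact_force"])
E
```

```text
[ 35.8243444  -30.23309374] [ 1.23474416 -0.30961294 -1.04292263]
```

Call:
send_rows --moves "0 0 0 0 -0.005 0 -1;0 0 0 0 -0.01 0 -1;0 0 0 0 -0.01 0 -1"

```text
time: 8.65
eef_pos: [0.5677, -0.0651, 0.0333]
tcp_rot: [-0.119, 0.993, 0.001, -0.0]
contact_force: [-1.3, 6.6, 2.0]
opening: 0.0
finger_force: 3.0
```

```bash
python3 - <<'E'
from h import *
B=np.array(json.load(open("B.json")))
s=ctrl.get_state(); print(w2b(B,s["eef_pos"])*1000,s["contact_force"])
E
```

```text
[ 35.76460982 -30.67066196] [-1.27691053  6.58155035  1.97978751]
```

Both blue tiles are now against their ends, and the contact points put the gap centre at y = -0.6 mm. I'm lifting and looking at the terracotta tile.

Call:
send_rows --moves "0 0 0 0 0.03 0 -1;0 0 0 0 0.05 -0.2 -1;0 0 0 0 0.05 -0.45 1;0 0 0 0.2 0.2 -0.6 1;0 0 0 0.3 0.3 -0.6 1;0 0 0 0.3 0.3 -0.6 1;0 0 0 0.3 0.3 -0.6 1"

```text
time: 9.52
eef_pos: [0.4962, -0.0229, 0.1535]
tcp_rot: [-0.12, 0.993, -0.001, 0.001]
contact_force: [0.4, 0.2, -0.2]
opening: 0.996
finger_force: 0.0
```

```bash
python3 - <<'E'
from h import *
B=np.array(json.load(open("B.json")))
d=b2w(B,(0,-.0006,0)); B[:2]=d[:2]; json.dump(list(B),open("B.json","w"))
s=ctrl.get_state(); print(s["eef_pos"],w2b(B,s["eef_pos"])*1000)
c=ctrl.read_camera("wrist"); np.save("w5.npy",c,allow_pickle=True)
cv2.imwrite("pics/w5.png",c["image"][:,:,::-1])
print("pred tile corners",[project(c,b2w(B,(-.044+a*.035,.039+b*.033,.036)),True).round(0).tolist() for a in(-1,1) for b in (-1,1)])
print("pred wall y ends",[project(c,b2w(B,(-.001,b,.024)),True).round(0).tolist() for b in(-.1025,.1025)])
print(tool_delta(b2w(B,(-.056,.039,.09)),B[2]+np.pi/2))
E
```

```text
[ 0.49615183 -0.02294078  0.15349053] [-23.66740187  27.8813261 ]
pred tile corners [[228.0, 127.0], [308.0, 128.0], [230.0, 207.0], [304.0, 207.0]]
pred wall y ends [[124.0, 209.0], [333.0, 210.0]]
(array([0.1623, 0.0564, 0.3166]), np.float64(-0.0))
```

View pics/w5.png

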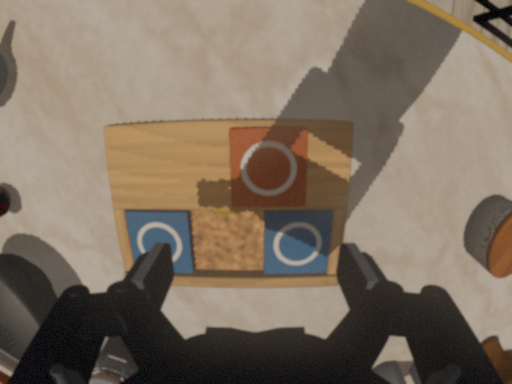

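The blue tiles sit at both ends of the recess, and the terracotta tile's corners match my estimate. I'm lowering around it to find the landing height by touch.

Call:
send_rows --moves "0 0 0 0.16 0.056 0.1 0.79;0 0 0 0.16 0.056 0.3 0.79;0 0 0 0.16 0.056 0.5 0.79;0 0 0 0.16 0.056 0.565 0.79;0 0 0 0.16 0.056 0.565 0.79"

```text
time: 10.2
eef_pos: [0.4618, -0.0194, 0.0397]
tcp_rot: [-0.119, 0.993, 0.0, -0.001]
contact_force: [-0.1, -0.0, 0.3]
opening: 0.895
finger_force: 0.0
```

Call:
send_rows --moves "0 0 0 0 0 0.01 0.79;0 0 0 0 0 0.02 0.79;0 0 0 0 0 0.025 0.79;0 0 0 0 0 0.025 0.79"

```text
time: 10.7
eef_pos: [0.4619, -0.0192, 0.0356]
tcp_rot: [-0.12, 0.993, -0.0, 0.0]
contact_force: [-0.1, -0.3, -0.9]
opening: 0.896
finger_force: 0.0
```

Call:
send_rows --moves "0 0 0 0 0 0.006 0.79;0 0 0 0 0 0.012 0.79;0 0 0 0 0 0.012 0.79"

```text
time: 11.08
eef_pos: [0.4616, -0.0191, 0.0328]
tcp_rot: [-0.12, 0.993, 0.0, -0.0]
contact_force: [-0.3, 0.2, 1.0]
opening: 0.893
finger_force: 0.0
```

Call:
send_rows --moves "0 0 0 0 0 0.006 0.79;0 0 0 0 0 0.012 0.79;0 0 0 0 0 0.012 0.79"

```text
time: 11.45
eef_pos: [0.4616, -0.0191, 0.0304]
tcp_rot: [-0.12, 0.993, 0.0, -0.0]
contact_force: [0.3, 0.9, 0.1]
opening: 0.893
finger_force: 0.0
```

Call:
send_rows --moves "0 0 0 0 0 -0.012 0.79;0 0 0 0 0 -0.012 0.6;0 0 0 0 0 -0.012 0.5;0 0 0 0 0 -0.012 0.4;0 0 0 0 0 -0.012 0.4" --newtons 20

```text
time: 12.08
eef_pos: [0.4621, -0.0193, 0.0334]
tcp_rot: [-0.12, 0.993, -0.0, 0.0]
contact_force: [-1.3, 0.2, 5.0]
opening: 0.763
finger_force: 22.9
```

```bash
python3 - <<'E'
from h import *
B=np.array(json.load(open("B.json")))
s=ctrl.get_state(); print(s["eef_pos"],w2b(B,s["eef_pos"])*1000)
print(tool_delta(b2w(B,(-.056,0,s["eef_pos"][2])),B[2]+np.pi/2))
E
```

```text
[ 0.46205698 -0.01927667  0.03336659] [-55.9135716   39.54621332]
(array([ 4.000e-04, -1.977e-01,  1.000e-04]), np.float64(0.0))
```

Gripped. Sliding right, then forward.

Call:
send_rows --moves "0 0 0 0 -0.04 0 0.4;0 0 0 0 -0.09 0 0.4;0 0 0 0 -0.14 0 0.4;0 0 0 0 -0.18 0 0.4;0 0 0 0 -0.198 0 0.4;0 0 0 0 -0.198 0 0.4"

```text
time: 12.82
eef_pos: [0.4716, -0.0574, 0.0334]
tcp_rot: [-0.119, 0.993, 0.0, 0.0]
contact_force: [-0.7, 1.7, 5.8]
opening: 0.759
finger_force: 22.9
```

Call:
send_rows --moves "0 0 0 -0.04 0 0 0.4;0 0 0 -0.09 0 0 0.4;0 0 0 -0.14 0 0 0.4;0 0 0 -0.19 0 0 0.4;0 0 0 -0.23 0 0 0.4;0 0 0 -0.245 0 0 0.4;0 0 0 -0.245 0 0 0.4"

```text
time: 13.7
eef_pos: [0.518, -0.0464, 0.0334]
tcp_rot: [-0.12, 0.993, -0.0, -0.002]
contact_force: [-5.3, -1.1, 8.2]
opening: 0.768
finger_force: 23.3
```

```bash
python3 - <<'E'
from h import *
B=np.array(json.load(open("B.json")))
s=ctrl.get_state(); print(s["eef_pos"],w2b(B,s["eef_pos"])*1000,s["contact_force"])
c=ctrl.read_camera("wrist"); np.save("w6.npy",c,allow_pickle=True)
cv2.imwrite("pics/w6.png",c["image"][:,:,::-1])
print("gap",[project(c,b2w(B,(.0,b,.024)),True).round(0).tolist() for b in(-.0365,.0365)])
E
```

```text
[ 0.5179849  -0.04644353  0.03338403] [-8.04796345 -0.13821725] [-5.33864005 -1.09146282  8.22036931]
gap [[188.0, 265.0], [321.0, 265.0]]
```

View pics/w6.png

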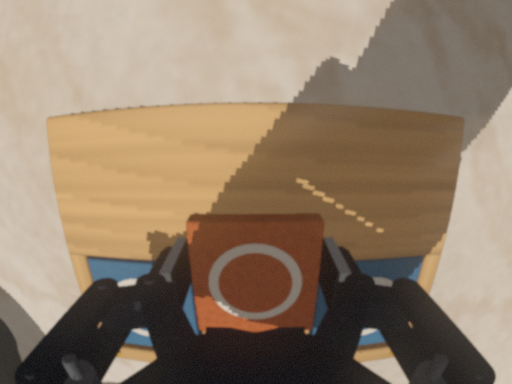

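The tile sits squarely across the gap, with its ring at (254,283). I'm releasing it and going round behind to push.

Call:
send_rows --moves "0 0 0 0 0 -0.005 0.7;0 0 0 0 0 -0.005 0.85;0 0 0 0 0 -0.1 0.9;0 0 0 0 0 -0.25 0.9;0 0 0 0.1 0 -0.3 0;0 0 0 0.23 0 -0.3 -1;0 0 0 0.24 0 -0.2 -1;0 0 0 0.24 0 -0.1 -1;0 0 0 0.24 0 -0.04 -1;0 0 0 0.24 0 -0.04 -1"

```text
time: 15.0
eef_pos: [0.4714, -0.0571, 0.0399]
tcp_rot: [-0.12, 0.993, 0.001, -0.001]
contact_force: [-0.7, 0.4, -0.3]
opening: -0.001
finger_force: 0.0
```

```bash
python3 - <<'E'
from h import *
B=np.array(json.load(open("B.json")))
s=ctrl.get_state(); print(s["eef_pos"],w2b(B,s["eef_pos"])*1000,s["contact_force"])
c=ctrl.read_camera("wrist"); np.save("w7.npy",c,allow_pickle=True)
c2=ctrl.read_camera("top"); 
print("red top",[(a,(w2b(B,cast(c2,uv,.03))*1000).round(1),np.round(r[1],1),r[2]) for a,uv,r in blobs(c2["image"],(195,150,300,235),"red",30)])
print("red wrist",[(a,uv.round(0),(w2b(B,cast(c,uv,.03,True))*1000).round(1),np.round(r[1],1),r[2]) for a,uv,r in blobs(c["image"],(0,150,512,384),"red",500)])
E
```

```text
[ 0.47136041 -0.0570612   0.03985948] [-55.85991548   0.63320941] [-0.72227912  0.38756051 -0.33465663]
red top []
red wrist []
```

Call:
send_rows --moves "0 0 0 -0.04 -0.003 0 -1;0 0 0 -0.07 -0.003 0 -1;0 0 0 -0.1 -0.003 0 -1;0 0 0 -0.12 -0.003 0 -1;0 0 0 -0.14 -0.003 0 -1;0 0 0 -0.16 -0.003 0 -1;0 0 0 -0.17 -0.003 0 -1;0 0 0 -0.17 -0.003 0 -1"

```text
time: 16.1
eef_pos: [0.5056, -0.0499, 0.041]
tcp_rot: [-0.12, 0.993, -0.0, 0.0]
contact_force: [-0.3, 0.8, 0.6]
opening: 0.002
finger_force: 0.0
```

Call:
send_rows --moves "0 0 0 -0.01 0 0 -1;0 0 0 -0.02 0 0 -1;0 0 0 -0.03 0 0 -1;0 0 0 -0.03 0 0 -1"

```text
time: 16.6
eef_pos: [0.5114, -0.0485, 0.041]
tcp_rot: [-0.12, 0.993, -0.0, 0.0]
contact_force: [-0.3, 0.7, 0.1]
opening: 0.005
finger_force: 0.1
```

Call:
send_rows --moves "0 0 0 -0.01 0 0 -1;0 0 0 -0.015 0 0 -1;0 0 0 -0.015 0 0 -1"

```text
time: 16.98
eef_pos: [0.5142, -0.0477, 0.0409]
tcp_rot: [-0.12, 0.993, -0.0, 0.0]
contact_force: [-1.2, -0.6, -0.1]
opening: 0.003
finger_force: 0.2
```

```bash
python3 - <<'E'
from h import *
B=np.array(json.load(open("B.json")))
s=ctrl.get_state(); print(s["eef_pos"],w2b(B,s["eef_pos"])*1000,s["contact_force"])
c=ctrl.read_camera("wrist"); np.save("w8.npy",c,allow_pickle=True)
cv2.imwrite("pics/w8.png",c["image"][:,:,::-1])
h=cv2.cvtColor(c["image"],cv2.COLOR_RGB2HSV)
for v in range(200,330,12): print(v,[h[v,u].tolist() for u in (200,225,300,320)])
E
```

```text
[ 0.51415711 -0.04773087  0.04093762] [-12.07205451  -0.47862419] [-1.21253686 -0.56482855 -0.13761764]
200 [[17, 116, 204], [16, 130, 131], [16, 123, 126], [15, 125, 124]]
212 [[17, 114, 201], [16, 125, 124], [15, 124, 119], [16, 123, 120]]
224 [[17, 117, 185], [15, 126, 123], [16, 134, 118], [16, 126, 117]]
236 [[16, 132, 124], [17, 135, 123], [16, 126, 121], [16, 127, 122]]
248 [[16, 123, 118], [15, 127, 116], [16, 116, 114], [16, 126, 115]]
260 [[15, 125, 110], [16, 124, 80], [14, 129, 103], [15, 105, 90]]
272 [[8, 146, 94], [14, 76, 37], [9, 172, 89], [101, 76, 70]]
284 [[0, 32, 40], [0, 64, 36], [175, 59, 26], [173, 66, 31]]
296 [[156, 35, 36], [0, 35, 29], [36, 44, 29], [70, 26, 29]]
308 [[100, 25, 31], [156, 44, 29], [30, 40, 19], [150, 18, 28]]
320 [[100, 49, 31], [75, 38, 27], [135, 21, 24], [90, 18, 28]]
```

Call:
send_rows --moves "0 0 0 -0.008 0 0 -1;0 0 0 -0.015 0 0 -1;0 0 0 -0.015 0 0 -1"

```text
time: 17.4
eef_pos: [0.5173, -0.047, 0.0411]
tcp_rot: [-0.12, 0.993, -0.0, 0.0]
contact_force: [0.8, -0.1, 0.3]
opening: 0.002
finger_force: 0.1
```

Call:
send_rows --moves "0 0 0 -0.005 0 0 -1;0 0 0 -0.01 0 0 -1;0 0 0 -0.01 0 0 -1"

```text
time: 17.77
eef_pos: [0.5178, -0.0468, 0.0407]
tcp_rot: [-0.12, 0.993, 0.0, -0.002]
contact_force: [-4.5, -2.6, 2.0]
opening: -0.001
finger_force: 2.6
```

Call:
send_rows --moves "0 0 0 -0.003 0 0 -1;0 0 0 -0.003 0 0 -1;0 0 0 0.02 0 0 -1;0 0 0 0.02 0 -0.1 -1;0 0 0 -0.05 0 -0.11 -1;0 0 0 -0.107 0 -0.11 -1;0 0 0 -0.107 0 -0.08 -1;0 0 0 -0.107 0 -0.05 -1;0 0 0 -0.107 0 -0.05 -1"

```text
time: 18.9
eef_pos: [0.5386, -0.0412, 0.0495]
tcp_rot: [-0.12, 0.993, 0.001, -0.001]
contact_force: [0.6, -0.0, -0.4]
opening: 0.001
finger_force: 0.0
```

Call:
send_rows --moves "0 0 0 0 0 0.01 -1;0 0 0 0 0 0.02 -1;0 0 0 0 0 0.02 -1"

```text
time: 19.27
eef_pos: [0.5395, -0.0416, 0.0479]
tcp_rot: [-0.12, 0.993, 0.0, -0.001]
contact_force: [-2.3, 0.5, 5.9]
opening: 0.001
finger_force: 2.9
```

Call:
send_rows --moves "0 0 0 0 0 0.01 -1;0 0 0 0 0 0.015 -1;0 0 0 0 0 0.015 -1"

```text
time: 19.65
eef_pos: [0.5397, -0.0416, 0.0439]
tcp_rot: [-0.12, 0.993, -0.0, 0.0]
contact_force: [-0.1, -0.8, 0.7]
opening: 0.001
finger_force: 0.2
```

Call:
send_rows --moves "0 0 0 0 0 0.01 -1;0 0 0 0 0 0.02 -1;0 0 0 0 0 0.025 -1;0 0 0 0 0 0.025 -1"

```text
time: 20.15
eef_pos: [0.5396, -0.0415, 0.0387]
tcp_rot: [-0.12, 0.993, 0.0, -0.0]
contact_force: [-0.1, 0.0, 0.1]
opening: -0.0
finger_force: 0.0
```

Call:
send_rows --moves "0 0 0 0 0 0.006 -1;0 0 0 0 0 0.012 -1;0 0 0 0 0 0.012 -1"

```text
time: 20.52
eef_pos: [0.5399, -0.0416, 0.0381]
tcp_rot: [-0.12, 0.993, 0.0, -0.0]
contact_force: [-4.4, 1.8, 9.1]
opening: -0.002
finger_force: 4.5
```

Contact with 9 N at tip height 24 mm means the tile is flat. I'm lifting clear and checking.

Call:
send_rows --moves "0 0 0 0 0 -0.1 -1;0 0 0 -0.05 0 -0.4 -1;0 0 0 -0.1 0 -0.6 -1;0 0 0 -0.1 0 -0.6 -1;0 0 0 -0.1 0 -0.6 -1;0 0 0 -0.1 0 -0.6 -1"

```text
time: 21.28
eef_pos: [0.5576, -0.0364, 0.1543]
tcp_rot: [-0.12, 0.993, 0.001, -0.002]
contact_force: [-0.1, 0.8, 0.0]
opening: 0.001
finger_force: 0.0
```

```bash
python3 - <<'E'
from h import *
B=np.array(json.load(open("B.json")))
c=ctrl.read_camera("wrist"); s=ctrl.get_state(); print(s["eef_pos"],s["contact_force"])
for m in [(36,-69.5),(36,0),(36,69.5)]: print(m,project(c,b2w(B,(m[0]/1e3,m[1]/1e3,.024)),True).round(1))
p=[project(c,b2w(B,(x,y,.024)),True) for x in(-.012,.085) for y in(-.115,.115)]
u0,v0=np.min(p,0).astype(int)-12; u1,v1=np.max(p,0).astype(int)+12; print(u0,v0,u1,v1)
im=c["image"][v0:v1,u0:u1]; k=min(800/im.shape[1],600/im.shape[0])*.98; print(k)
cv2.imwrite("pics/w9.png",cv2.resize(im,None,fx=k,fy=k,interpolation=2)[:,:,::-1])
E
```

```text
[ 0.55773599 -0.03650573  0.15439398] [-0.40446966 -0.76687275 -0.51122615]
(36, -69.5) [179.7 191.1]
(36, 0) [254.3 191. ]
(36, 69.5) [328.9 190.9]
118 129 390 249
2.8823529411764706
```

View pics/w9.png

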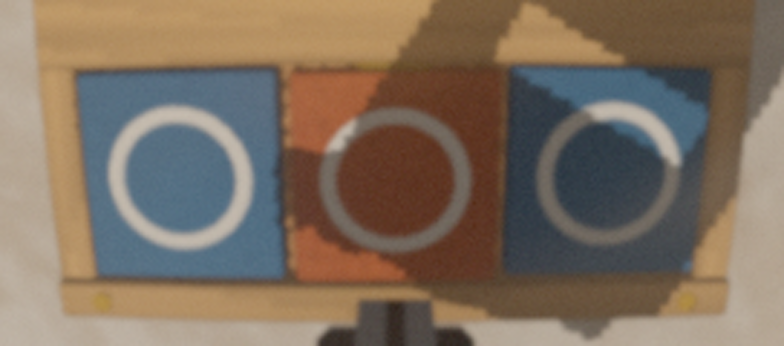

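All three tiles are in line. The terracotta ring is at (395,180) in the crop, about 1 px from its predicted spot, with thin even gaps, and both blue tiles are against their ends.

```bash
python3 -c "
from plant import ctrl
print(ctrl.sign_off())"
```

```text
the job is handed in; nothing more can be done
None
```

The job is handed in after about 21 s: both blue tiles are against the ends of the recess, the terracotta tile was slid into the gap and pressed flat between them, and the mug, salt pot and spice jar were not touched.

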